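# Reverse the double-ended adapter in the drive test dock

### The arm

A 7-joint arm with a two-finger parallel gripper is mounted at the origin on the work surface. World frame = base frame: x ahead of the robot, y to its left, z up, the work surface at z = 0. Lengths are in m, angles in rad, forces in N, time in s.
With the tool pointing down it reaches from about 0.425 to 0.975 m from the base axis. Payload 16.7 kg.
Tool frame: the origin (TCP) lies midway between the tips of the shut fingers; the grasp point (between the pads) lies 19 mm behind it (robot.tcp_to_grasp is the distance from the TCP to the grasp point, in m); x points along the fingers, y is the direction in which the jaws open and shut, and the axes are right-handed (so a half turn about x gives the same grasp; the last joint's range is limited). The gripper opens to 85 mm and grips with 20 to 120 N. Pads are 22 mm wide; open, the fingers measure 114 mm over their backs; the gripper's body (76 mm by 85 mm) begins 54 mm behind the grasp point. The pads swing forward as they close: fully open they stand 13 mm farther back than shut.
Start: joints at [0.959, 0.426, 0.074, 1.606, -0.034, 1.111, -0.067], TCP at [0.301, -0.604, 0.206] pointing down, gripper open.
Joint ranges: [-2.85, 2.85], [-0.5, 2.14], [-1.23, 1.37], [0.21, 2.46], [-1.02, 4.16], [0.16, 2.05], [-2.73, 2.73]. Speed limits (rad/s): [1.89, 1.89, 2.39, 2.39, 3.01, 3.01, 3.01].

### API

Orientations are given as a unit quaternion [w, x, y, z].
In Python, from station import robot gives the robot as it stands.
- The arm moves only by the shell command python3 -m creep 'ROWS' [OPENING] [FORCE]. ROWS is JSON, a list of rows, each a list of 6 numbers: the shift along the tool's x, y, z in mm, then the turn, a rotation vector about the tool's x, y, z in rad. A call has exactly 10 rows; each row shifts and turns the commanded pose from where the row before left it, along the tool's axes as they then stand; what a row does not reach is not made up. A row lasts 1/12 s, in which the tool goes at most 41.7 mm and 7.16 degrees, less where a joint would pass 70% of its speed; a pose out of reach is approached as far as the arm can. A call is refused whole if a number of a shift passes 41.7 or a number of a turn 0.125, either way. A call with a gripper value outside its range is refused whole. OPENING is the finger opening in mm, from 0 to 85.4, set as the call begins (- or left out, the last holds). The fingers move at their own pace and stop on an object; FORCE is the grip in N (left out, the last holds). Time passes only in rows, so rows that do not move let the fingers close, or fill a call up. It gives the time, the measured TCP pose, the force and the opening at its end, in the units of the state.
- robot.get_obs(): the state, without advancing time (a new reading comes with each control period).
- robot.snapshot(name): name is "scene" or "top" or "wrist"; returns a dict with "pixels" (480x640x3 uint8, blue, green, red), "mtx" (3x3 intrinsics, pixels), "dist" ([k1, k2, p1, p2, k3] as OpenCV has them; the pictures are not rectified), "eye" and "attitude" of the camera in the world. Camera axes: x right, y up, looking along -z (the intrinsics and any distortion apply to the point x, -y, -z); pixel columns grow to the right and rows downward; lengths in m; the calibration is good to about 2 mm. A picture is of the moment at which its call begins. There is no depth.
- robot.sign_off(): hands the job in, once; it reports no verdict.
The state is a dict: "time": time; "qpos": joint angles; "qd": joint speeds; "tau": joint torques, N m; "tcp_pos": TCP position; "tool_rot": TCP orientation; "ft_force": force on the tool from outside, world axes, zero at the start; "moment": the same for the moment, N m; "opening": finger opening in m.
Only numpy, scipy, OpenCV 4.12 (cv2) and the standard library are available. Lean on these libraries where they do the work, as an engineer would, in place of code of your own. Each camera call takes 0.05 s, during which the arm holds its last target. There are 200 camera calls.

### The job

The white double-ended adapter in the test dock has its worn blue plug facing out: turn it round so that the orange plug faces out. Push the red-lugged keeper fully back, lift the adapter straight up out of its tight pocket by the black square post, turn it end for end, lower it all the way back into the same pocket, and push the keeper fully home over it again. Keep the adapter upright, lower it rather than letting it fall, leave everything else on the bench where it is, and let go at the end.

Things in the scene. Friction and masses are not known exactly. Their poses are not given: they have to be found in the camera images.
- dock: Grey and aluminium test dock fixed to the bench; base 160 x 78 x 8 mm (x -46 to 114). Origin on the bench under the pocket's centre; x runs from the front, where the plug sticks out (-x, roughly towards the robot), to the keeper end (+x), z up. Two keeper guides, 52 mm wide over all, rise to z = 32 mm at x 42 to 114 mm.
- pocket (a point): Centre of the pocket's floor, 8 mm above the bench, axes as the dock. Pocket 62.4 x 38.4 mm inside (1.2 mm clearance all round the adapter); its 6 mm walls are straight up to 20 mm above the bench, then flare outwards to 26 mm as a lead-in. 27 mm wide notches in both end walls let the plugs pass.
- adapter_centre (a point): Adapter's centre, half-way up its 54 mm height; x points to the orange plug, z up. White body 60 (x) x 36 x 20 mm, underside 27 mm below this point; on top a black post 14 x 14 mm, 34 mm tall (7 mm below to 27 mm above this point), the only grip. Plugs 22 mm wide, 10 mm tall, stick out 18 mm at each end. 0.08 to 0.17 kg. Seated, it is at dock x = 0, y = 0, z = 35 mm; starts so, blue at the front.
- orange_tip (a point): Middle of the orange plug's end face, 48 mm from the adapter's axis and 18 mm below adapter_centre. At the dock's front (dock x about -48 mm) when the job is done; at the start it is under the keeper at the other end.
- keeper_lug (a point): Centre of the keeper's upright red lug, 8 mm thick along dock x, 30 mm wide, 29 to 55 mm above the bench, to be pushed with shut fingertips; free space on both sides. It stands on a steel plate 32 x 36 x 5 mm that slides along dock x over the rear plug. Lug centre at dock x = 59 mm when home, 89 mm when fully back.
- keeper (a joint): Keeper position in m: 0 = fully home, holding the rear plug down (plate over the plug by 9 mm), 0.03 = fully back; hard stops at both ends. It grows along dock +x, slides with about 1.5 N of friction and stays where it is left. Starts at 0 to 0.003.
- spare: Bystander: loose spare adapter of the same shape with grey body and green plugs, standing 140 mm or so to one side of the dock; leave alone. Origin at the centre of its underside.
- driver: Bystander: screwdriver with yellow 24 mm square handle, 180 mm long, lying to the other side of the dock. Origin under its middle.
- drive: Bystander: flat aluminium 2.5-inch drive, 100 x 70 x 7 mm, lying. Origin under its centre.
- graphics_card: Bystander: black graphics card with two fans, 250 x 115 x 38 mm, lying. Origin under its centre.
- power_brick: Bystander: black laptop power brick, 130 x 55 x 32 mm. Origin under its centre.
- mug: Bystander: blue mug, 80 mm across, 95 mm tall. Origin under its centre.

How it is judged:
By the outcome, as a careful person would: the job done as asked, in the order asked, and still so for the second after the job is handed in, with the robot touching nothing.
It also fails if it takes over 70 s, if anything falls off the work surface, if the arm or the gripper's body presses on something with over 40 N, if the wrist force passes 120 N, or if a joint passes its speed limit or range.

## Working session

There is one attempt and no reset: what is moved stays moved. The work goes in short steps, Python scripts to look and compute and a shell command to move; the robot and the scene stay as the last step left them, time stands still between calls to the robot, and variables do not carry over. Pictures are saved under pics/ and viewed, about 8 in all and at most 12, crops included, and the job is handed in when it is done.

```bash
ls; mkdir -p pics
python3 - <<'E'
from station import robot
import cv2,numpy as np
o=robot.get_obs(); print(o)
ims=[]
for n in("scene","top"):
    s=robot.snapshot(n); cv2.imwrite(f"pics/{n}0.png",s["pixels"]); print(n,s["mtx"],s["dist"],s["eye"],s["attitude"])
E
```

```text
pics
{'time': 0.0, 'qpos': array([ 0.9585104 ,  0.4267679 ,  0.07383586,  1.6065945 , -0.03405386,
        1.11080381, -0.06713556]), 'qd': array([-0.00252722,  0.00095001, -0.00050449, -0.00091264, -0.000349  ,
        0.00075083,  0.00031287]), 'tau': array([-8.51858222e-04, -9.49842024e+01,  3.75996396e+00, -4.63517046e+01,
        1.91038259e-02,  1.02696405e-02, -9.20976618e-06]), 'tcp_pos': array([ 0.3011211 , -0.60362383,  0.20529176]), 'tool_rot': array([-0.16171274, -0.68811088, -0.16259139,  0.6884159 ]), 'ft_force': array([-0.73949749, -0.40197009, -0.22216841]), 'moment': array([ 0.04071799, -0.02271023, -0.0212978 ]), 'opening': 0.08555793532554747}
scene [[476.17405063   0.         319.94318307]
 [  0.         476.17405063 241.45733451]
 [  0.           0.           1.        ]] [0.03635732 0.         0.         0.         0.        ] [1.17335672 0.12625529 1.13075932] [0.61861144 0.1803215  0.21702585 0.7332829 ]
top [[554.75646289   0.         325.04990758]
 [  0.         554.75646289 236.86835782]
 [  0.           0.           1.        ]] [-0.1343491  0.         0.         0.         0.       ] [ 0.38696211 -0.0024843   1.29687567] [ 0.70894069  0.03938638 -0.03009171 -0.7035242 ]
```

View pics/scene0.png

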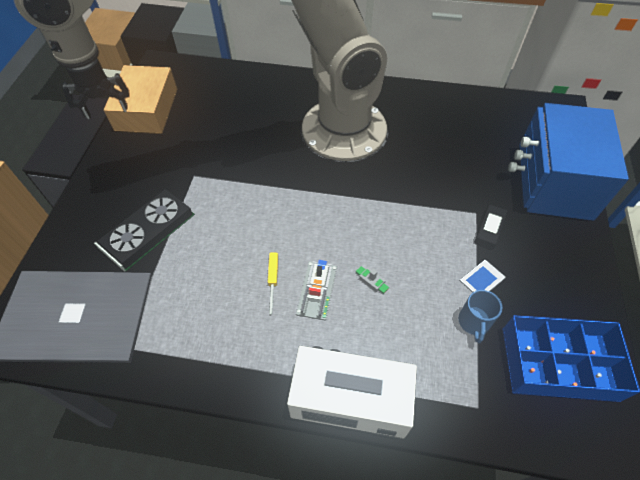

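View pics/top0.png

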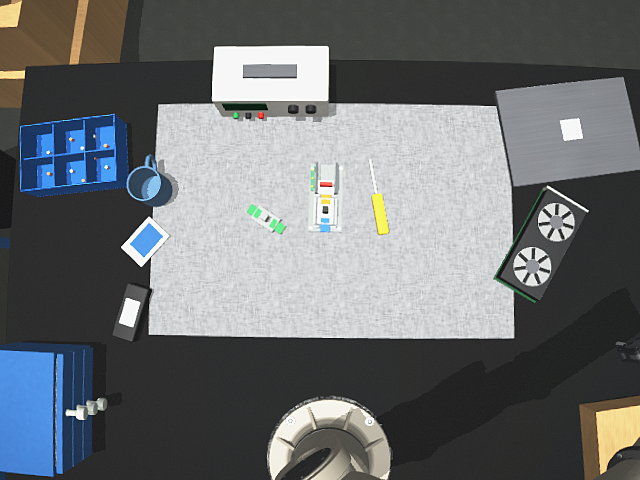

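The top view shows the dock at about (325,200), blue plug (325,226), post (325,210), red lug (326,184), the spare on the left (+y) and the driver on the right (-y). The scene view agrees.

```bash
cat > h.py <<'E'
import cv2,numpy as np
from station import robot
from scipy.spatial.transform import Rotation as R
def rot(q): return R.from_quat(np.roll(q,-1)).as_matrix()
def ray(s,px):
    p=cv2.undistortPoints(np.array([[px]],float),s["mtx"],np.array(s["dist"]))[0,0]
    d=rot(s["attitude"])@np.array([p[0],-p[1],-1]); return np.array(s["eye"]),d/np.linalg.norm(d)
def plane(s,px,z):
    e,d=ray(s,px); return e+d*(z-e[2])/d[2]
def two(s1,p1,s2,p2):
    a,u=ray(s1,p1); b,v=ray(s2,p2)
    t=np.linalg.lstsq(np.c_[u,-v],b-a,rcond=None)[0]; p,q=a+u*t[0],b+v*t[1]
    return (p+q)/2,np.linalg.norm(p-q)
RNG=dict(red=[(0,150,80),(6,255,255)],orange=[(10,150,120),(24,255,255)],blue=[(98,120,80),(125,255,255)],yellow=[(25,150,100),(35,255,255)],green=[(45,100,60),(85,255,255)])
def blobs(s,c,box,amin=8):
    x0,y0,x1,y1=box; hsv=cv2.cvtColor(s["pixels"][y0:y1,x0:x1],cv2.COLOR_BGR2HSV)
    m=cv2.inRange(hsv,*map(np.array,RNG[c])); n,l,st,ce=cv2.connectedComponentsWithStats(m)
    return [(ce[i]+[x0,y0],st[i][4],st[i][:4]+[x0,y0,0,0]) for i in range(1,n) if st[i][4]>=amin]
def toolrows(world,):
    "world mm vector -> tool axes mm"
    return rot(robot.get_obs()["tool_rot"]).T@np.array(world)
E
python3 - <<'E'
from h import *
t=robot.snapshot("top"); s=robot.snapshot("scene")
for n,im,b in(("top",t,(300,150,350,240)),("scene",s,(290,250,345,325))):
    for c in("red","orange","blue"):
        for x in blobs(im,c,b): print(n,c,x[0].round(1),x[1],x[2], [plane(im,x[0],z).round(4) for z in(.022,.055)])
a=cv2.resize(t["pixels"][150:240,270:390],None,fx=6,fy=6,interpolation=cv2.INTER_CUBIC); cv2.imwrite("pics/topc.png",a)
print(rot(robot.get_obs()["tool_rot"]).round(3))
E
```

```text
top red [325.2 183.9] 42 [320 182  12   5] [array([0.6369, 0.0155, 0.022 ]), array([0.6304, 0.015 , 0.055 ])]
top blue [324.5 220.1] 32 [321 218   8   5] [array([0.5516, 0.0164, 0.022 ]), array([0.5473, 0.0159, 0.055 ])]
top blue [324.7 228. ] 67 [320 225  10   7] [array([0.5333, 0.0158, 0.022 ]), array([0.5295, 0.0153, 0.055 ])]
scene red [314.3 289.6] 21 [310 288  10   4] [array([0.6197, 0.0116, 0.022 ]), array([0.6362, 0.015 , 0.055 ])]
scene orange [317.2 281.2] 18 [314 280   7   4] [array([0.5942, 0.0148, 0.022 ]), array([0.6114, 0.0181, 0.055 ])]
scene orange [316.3 285.7] 9 [313 285   8   2] [array([0.6075, 0.0147, 0.022 ]), array([0.6243, 0.0181, 0.055 ])]
scene blue [321.9 262.3] 36 [318 260   9   6] [array([0.5355, 0.0172, 0.022 ]), array([0.5545, 0.0205, 0.055 ])]
scene blue [323. 267.] 9 [322 266   3   3] [array([0.5493, 0.0226, 0.022 ]), array([0.5679, 0.0257, 0.055 ])]
[[-0.     0.446 -0.895]
 [ 0.001 -0.895 -0.446]
 [-1.    -0.001  0.   ]]
```

View pics/topc.png

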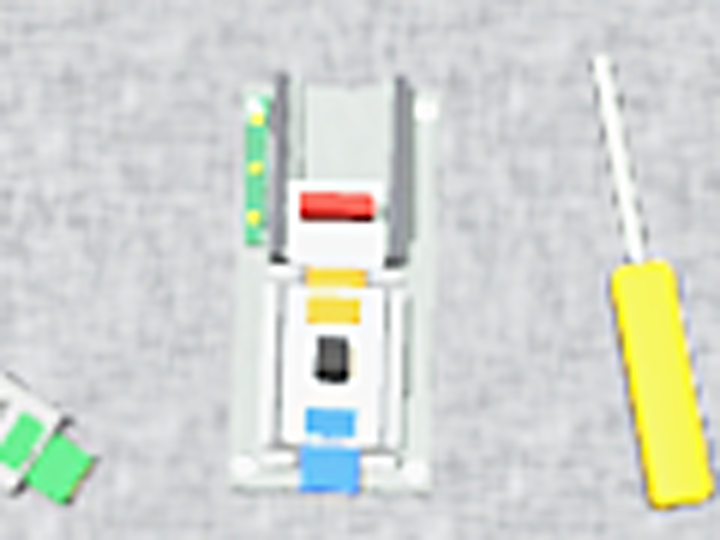

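The crop shows blue at (330,470), the post at (332,360), the red lug (337,206), and orange half under the keeper plate at (335,278). That puts the dock origin near (0.572, 0.0155) with yaw close to 0. I'll move above it and turn the jaws along the dock's y axis.

```bash
python3 -m creep '[[-2,-12,-12,0,0,0],[-2,-22,-23,0,0,0],[-2,-26,-27,0,0,0],[-2,-26,-27,0,0,0],[-2,-26,-27,0,0,0],[-2,-26,-27,0,0,0],[-2,-26,-27,0,0,0],[-2,-26,-27,0,0,0],[-2,-26,-27,0,0,0],[-2,-26,-27,0,0,0]]'
python3 -m creep '[[-3,-26,-27,0,0,0],[-3,-26,-27,0,0,0],[-3,-26,-27,0,0,0],[-3,-26,-27,0,0,0],[-3,-26,-27,0,0,0],[-3,-26,-27,0,0,0],[-3,-26,-27,0,0,0],[-3,-21,-22,0,0,0],[-3,-12,-12,0,0,0],[-1,0,0,0,0,0]]'
python3 -m creep '[[0,0,0,0.03,0,0],[0,0,0,0.06,0,0],[0,0,0,0.06,0,0],[0,0,0,0.06,0,0],[0,0,0,0.06,0,0],[0,0,0,0.06,0,0],[0,0,0,0.06,0,0],[0,0,0,0.05,0,0],[0,0,0,0.022,0,0],[0,0,0,0,0,0]]' 0
python3 - <<'E'
from h import *
o=robot.get_obs(); print(o["time"],o["qpos"].round(2),o["tcp_pos"].round(4)); print(rot(o["tool_rot"]).round(4))
w=robot.snapshot("wrist"); cv2.imwrite("pics/w0.png",w["pixels"]); print(w["eye"],rot(w["attitude"]).round(3),w["mtx"][0])
E
```

```text
time: 1.03
tcp_pos: [0.418, -0.2736, 0.2262]
tool_rot: [0.162, 0.688, 0.162, -0.688]
ft_force: [1.2, -1.0, -0.1]
opening: 0.0852
time: 1.87
tcp_pos: [0.5223, 0.0209, 0.2544]
tool_rot: [0.163, 0.688, 0.164, -0.688]
ft_force: [-0.8, -0.1, -0.5]
opening: 0.0852
time: 2.7
tcp_pos: [0.5213, 0.0161, 0.254]
tool_rot: [0.0, -0.707, 0.0, 0.707]
ft_force: [-0.4, -0.0, -0.7]
opening: 0.0002
2.7 [ 0.13  0.15 -0.32  1.87  0.05  1.13 -1.78] [0.5213 0.0161 0.254 ]
[[-2.e-04 -2.e-04 -1.e+00]
 [-1.e-04 -1.e+00  2.e-04]
 [-1.e+00  1.e-04  2.e-04]]
[0.60208285 0.01603026 0.42163723] [[-0.001  0.95   0.311]
 [-1.    -0.001  0.   ]
 [ 0.001 -0.311  0.95 ]] [361.90786436   0.         317.75812717]
```

View pics/w0.png

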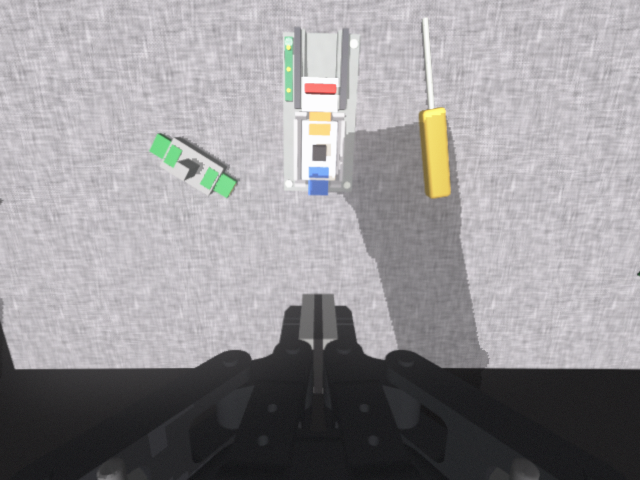

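The wrist view shows the red lug at (320,88), post (319,152), blue plug (318,186), and base screws at (289,184), (347,184) and (354,43). I'll measure from these.

Run:
```python
from h import *
w=robot.snapshot("wrist"); b=(280,25,365,200)
for c in("red","orange","blue"):
    for x in blobs(w,c,b): print(c,x[0].round(1),x[1],x[2],[plane(w,x[0],z)[:2].round(4) for z in(.022,.028,.055)])
hsv=cv2.cvtColor(w["pixels"],cv2.COLOR_BGR2HSV)
m=cv2.inRange(hsv[140:170,305:335],(0,0,0),(180,255,70)); n,l,st,ce=cv2.connectedComponentsWithStats(m)
for i in range(1,n): print("post",ce[i]+[305,140],st[i]+[305,140,0,0,0],plane(w,ce[i]+[305,140],.062).round(4))
for p in((289,184),(347,184),(354,43),(289,43)):print(p,plane(w,p,.009).round(4))
cv2.imwrite("pics/w0c.png",cv2.resize(w["pixels"][25:200,270:370],None,fx=3.4,fy=3.4,interpolation=cv2.INTER_CUBIC))
```

```text
red [323.5  92. ] 22 [313  92  22   1] [array([0.6316, 0.0102]), array([0.6312, 0.0103]), array([0.6292, 0.0107])]
blue [318.7 172. ] 149 [310 168  18   9] [array([0.5507, 0.0149]), array([0.5515, 0.0149]), array([0.555, 0.015])]
blue [317.8 187.2] 221 [309 181  19  13] [array([0.5341, 0.0159]), array([0.5351, 0.0159]), array([0.5397, 0.016 ])]
(289, 184) [0.5355 0.0488 0.009 ]
(347, 184) [ 0.5356 -0.0174  0.009 ]
(354, 43) [ 0.6784 -0.0207  0.009 ]
(289, 43) [0.6783 0.0452 0.009 ]
```

View pics/w0c.png

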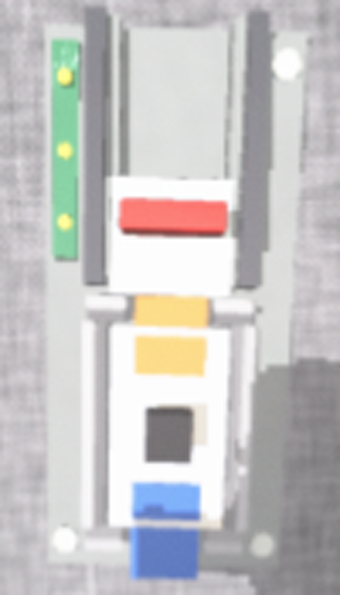

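```bash
python3 -m creep '[[12,0.3,-10,0.02,0,0],[26,0.3,-16,0,0,0],[26,0.3,-16,0,0,0],[26,0.3,-16,0,0,0],[26,0.3,-16,0,0,0],[26,0.3,-13,0,0,0],[24,0,0,0,0,0],[20,0,0,0,0,0],[18,0,0,0,0,0],[10,0,0,0,0,0]]' 0
python3 -m creep '[[0,0,-2,0,0,0],[0,0,-4,0,0,0],[0,0,-4,0,0,0],[0,0,-4,0,0,0],[0,0,-4,0,0,0],[0,0.5,-4,0,0,0],[0,0.5,-4,0,0,0],[0,0,-4,0,0,0],[0,0,-4,0,0,0],[0,0,-2,0,0,0]]'
python3 - <<'E'
from h import *
RNG["red"]=[(0,130,70),(8,255,255)]
for n,b in (("top",(300,150,350,240)),("wrist",(150,0,500,300))):
    w=robot.snapshot(n); cv2.imwrite(f"pics/{n}1.png",w["pixels"])
    for x in blobs(w,"red",b): print(n,x[0].round(1),x[1],x[2],plane(w,x[0],.055).round(4))
o=robot.get_obs(); print(o["ft_force"].round(1),o["tcp_pos"].round(4))
E
```

```text
time: 3.63
tcp_pos: [0.6073, 0.0131, 0.0377]
tool_rot: [0.006, -0.706, 0.006, 0.708]
ft_force: [0.9, -0.7, -0.7]
opening: 0.0003
time: 4.47
tcp_pos: [0.645, 0.0116, 0.0401]
tool_rot: [-0.007, 0.707, -0.007, -0.707]
ft_force: [-0.2, -0.0, -0.2]
opening: -0.0
wrist [298.7 297.7] 9 [296 297   5   3] [0.6482 0.0204 0.055 ]
wrist [337.5 298. ] 18 [335 297   6   3] [0.6477 0.0022 0.055 ]
[0.6 0.5 0.8] [0.6447 0.0117 0.04  ]
```

```bash
python3 -m creep '[[0,0,-0.5,0,0,0],[0,0,-0.5,0,0,0],[0,0,-0.5,0,0,0],[0,0,-0.5,0,0,0],[0,0,-0.5,0,0,0],[0,0,-0.5,0,0,0],[0,0,-0.5,0,0,0],[0,0,-0.5,0,0,0],[0,0,0,0,0,0],[0,0,0,0,0,0]]'
python3 -m creep '[[0,0,-0.5,0,0,0],[0,0,-0.5,0,0,0],[0,0,-0.5,0,0,0],[0,0,-0.5,0,0,0],[0,0,-0.5,0,0,0],[0,0,-0.5,0,0,0],[0,0,0,0,0,0],[0,0,0,0,0,0],[0,0,0,0,0,0],[0,0,0,0,0,0]]'
```

```text
time: 5.4
tcp_pos: [0.6484, 0.0115, 0.04]
tool_rot: [0.007, -0.707, 0.007, 0.707]
ft_force: [-0.6, -0.5, 0.0]
opening: -0.0002
time: 6.23
tcp_pos: [0.6513, 0.0115, 0.04]
tool_rot: [0.007, -0.707, 0.007, 0.707]
ft_force: [-1.3, -0.9, -0.4]
opening: -0.0004
```

View pics/wrist1.png

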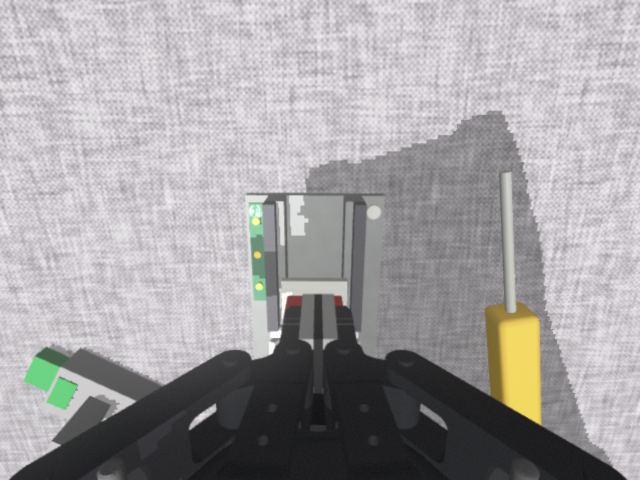

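The wrist view shows the fingertips at the lug (red at (298,298) and (337,298)), with the dock's rear edge at row 194, columns 246-384. The stop hasn't been reached yet, so I'll keep pushing.

```bash
python3 -m creep '[[0,0,-1,0,0,0],[0,0,-1,0,0,0],[0,0,-1,0,0,0],[0,0,-0.5,0,0,0],[0,0,-0.5,0,0,0],[0,0,0,0,0,0],[0,0,0,0,0,0],[0,0,0,0,0,0],[0,0,0,0,0,0],[0,0,0,0,0,0]]'
python3 - <<'E'
from h import *
w=cv2.imread("pics/wrist1.png"); 
s=robot.snapshot("wrist"); cv2.imwrite("pics/w2.png",s["pixels"]); o=robot.get_obs(); print(o["tcp_pos"],o["ft_force"])
print("stored",[int(np.argmax(np.abs(np.diff(w[170:215,c].astype(int).sum(1)))))+171 for c in range(255,380,12)])
g=cv2.cvtColor(s["pixels"],cv2.COLOR_BGR2GRAY).astype(int)
for c in range(250,382,10): print(c,g[185:225:2,c])
E
```

```text
time: 7.07
tcp_pos: [0.6554, 0.0114, 0.0401]
tool_rot: [-0.007, 0.707, -0.007, -0.707]
ft_force: [0.0, -0.2, -0.9]
opening: -0.0001
[0.65536491 0.01141004 0.04005322] [ 0.58189952 -0.05217075 -0.01653536]
stored [195, 195, 201, 195, 193, 193, 196, 196, 194, 194, 196]
250 [224 192 197 198 190 195 199 195 210 209 214 213 201 114 192 227 226 203
 173 193]
260 [218 198 192 199 200 188 191 192 183 203 207 198 197 113 190 226 226 210
 169 194]
270 [217 225 203 197 209 193 207 204 196 203 201 204 203 113 105 103 102 104
  88  88]
280 [226 229 219 228 226 231 226 224 230 211 218 228 214 114 103 101 101 111
 209 223]
290 [211 200 223 216 197 222 206 207 207 188 213 212 173 105 171 211 213 210
 210 208]
300 [184 191 210 196 197 203 203 207 197 202 201 189 174 105 153 188 224 226
 226 226]
310 [151 159 149 148 145 137 149 142 140 142 121 128 139 103 133 159 158 156
 157 157]
320 [137 143 128 140 135 141 147 134 137 140 119 130 142 104 133 158 157 156
 156 158]
330 [148 138 135 138 143 146 139 137 133 129 134 142 145 106 121 155 155 155
 154 155]
340 [138 138 147 150 155 149 135 150 130 127 146 137 136 105 121 155 155 154
 154 153]
350 [133 137 137 134 143 141 132 146 146 145 151 150 147 104  94  92  92  94
 138 153]
360 [148 139 140 147 147 148 142 142 149 149 137 149 146 101  99  97  91  92
  77  71]
370 [149 134 132 144 134 132 135 135 138 138 136 148 141 103 118 152 152 154
 152 150]
380 [151 150 141 143 141 135 140 136 133 130 135 140 136 101 110 152 153 153
 152 152]
```

```bash
python3 -m creep '[[0,0,-1,0,0,0],[0,0,-1,0,0,0],[0,0,-0.5,0,0,0],[0,0,-0.5,0,0,0],[0,0,-0.5,0,0,0],[0,0,-0.5,0,0,0],[0,0,0,0,0,0],[0,0,0,0,0,0],[0,0,0,0,0,0],[0,0,0,0,0,0]]'
python3 - <<'E'
from h import *
s=robot.snapshot("wrist"); cv2.imwrite("pics/w3.png",s["pixels"]); o=robot.get_obs(); print(o["tcp_pos"],o["ft_force"])
g=cv2.cvtColor(s["pixels"],cv2.COLOR_BGR2GRAY).astype(int)
for c in (300,320,340,372): print(c,g[212:232,c])
for r in (235,260): print(r,g[r,235:262],g[r,370:396])
s3=dict(s)
for p in((320,220),(250,235),(384,235)): print(p,plane(s,p,.008))
E
```

```text
time: 7.95
tcp_pos: [0.6594, 0.0113, 0.04]
tool_rot: [0.007, -0.707, 0.007, 0.707]
ft_force: [-0.7, 0.6, -0.3]
opening: -0.0005
[0.65937679 0.01132336 0.04002794] [-0.17044862  0.10896777  0.16427428]
300 [196 189 196 199 170 121 103 126 190 224 225 226 225 225 225 224 225 225
 225 225]
320 [115 119 134 144 135 114  99 102 132 154 157 156 157 156 157 156 155 157
 155 156]
340 [144 141 133 134 135 119  97 101 130 152 154 155 155 156 154 154 152 153
 152 153]
372 [149 142 142 153 154 127  96  96 118 142 152 153 154 151 153 152 150 151
 181 202]
235 [202 208 210 208 204 208 212 214 212 213 212 210 220 221 186 164 171 198
 221 230 225 203 181 167 187 215 205] [202 205 206 207 205 207 206 206 203 172 154 150 145 143 141 141 139 139
 140 138 140 136 132 129 134 137]
260 [212 212 203 197 196 199 202 200 197 197 198 196 194 199 218 220 172 135
 127 129 128 128 129 129 127 128 129] [147 149 147 148 147 150 147 147 148 149 146 139 137 136 136 135 131 130
 134 137 140 136 126 121 124 125]
(320, 220) [0.68739631 0.00936143 0.008     ]
(250, 235) [0.67926782 0.0499102  0.008     ]
(384, 235) [ 0.67770904 -0.02740867  0.008     ]
```

Run:
```python
from h import *
t=robot.snapshot("scene"); w=cv2.imread("pics/w3.png")
a=cv2.resize(t["pixels"][225:335,260:380],(600,550),interpolation=cv2.INTER_CUBIC)
b=cv2.resize(w[200:385,285:350],(193,550),interpolation=cv2.INTER_CUBIC)
cv2.imwrite("pics/c3.png",np.hstack([a,b]))
```

```text
(no output)
```

View pics/c3.png

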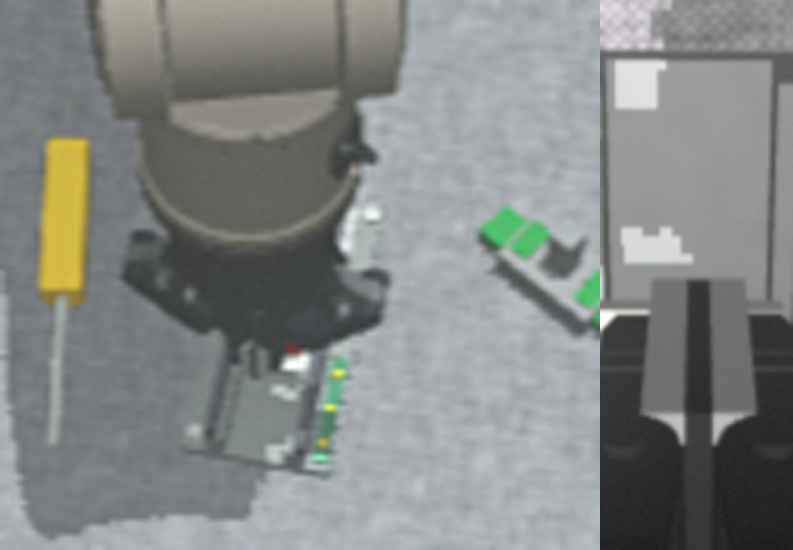

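The scene half shows red at (292,350) partly hidden behind the fingers, and no red in front of them. The fingers may have passed the lug, so I'll check the keeper's plate edge numerically.

Run:
```python
from h import *
s=robot.snapshot("wrist"); print(s["eye"], robot.get_obs()["tcp_pos"])
g=cv2.cvtColor(s["pixels"],cv2.COLOR_BGR2GRAY).astype(int)
print(g[285:315,300],g[285:315,338])
g1=cv2.cvtColor(cv2.imread("pics/wrist1.png"),cv2.COLOR_BGR2GRAY).astype(int)
print(g1[268:300,300],g1[268:300,318],g1[268:300,340])
for r in(301,305): print("now",r,plane(s,(300,r),.029))
s1=dict(s); s1["eye"]=s["eye"]-np.array([.6594-.6448,0,0])
for r in(279,296): print("w1",r,plane(s1,(300,r),.029),plane(s1,(300,r),.055))
# fingertip visible front edge at row 295?
print(g[285:310,312],plane(s,(312,295),.04))
t=robot.snapshot("top"); cv2.imwrite("pics/t3.png",t["pixels"])
```

```text
[0.74011138 0.00967964 0.20772068] [0.65935306 0.01131707 0.04004937]
[218 218 215 188 155 148 148 150 150 148 149 149 148 148 146 138 124 119
 129 185 178  89  61  64  64  65  71  71  71  75] [148 147 148 146 146 146 147 145 146 146 145 143 145 145 143 134 121 116
 120 133 117  63  54  53  49  51  51  51  51  53]
[153 151 149 151 151 151 150 151 149 139 124 122 138 177 202 204 203 203
 204 204 203 202 201 201 202 203 199 160  94  80  80  80] [151 150 148 148 149 149 149 146 147 139 123 121 130 168 201 204 202 203
 204 204 204 203 201 201 199 166 104  61  53  57  57  58] [147 147 148 147 145 145 144 143 143 138 125 120 125 167 201 204 204 203
 204 205 202 200 201 203 202 203 201 168 105  81  75  75]
now 301 [0.64725539 0.02120343 0.029     ]
now 305 [0.6448069  0.02128919 0.029     ]
w1 279 [0.64580156 0.02074232 0.029     ] [0.65739762 0.01913294 0.055     ]
w1 296 [0.63569045 0.02109707 0.029     ] [0.64875746 0.01943608 0.055     ]
[196 214 212 186 152 147 148 146 137 117 113 114 113 112 113 113 113 114
 113 112 113 112 113 111 110] [0.65625975 0.01422789 0.04      ]
```

Run:
```python
from h import *
w=robot.snapshot("wrist"); s=robot.snapshot("scene")
# project TCP into each view
def proj(c,P):
    p=rot(c["attitude"]).T@(np.array(P)-c["eye"]); p=np.array([[p[0],-p[1],-p[2]]])
    return cv2.projectPoints(p,np.zeros(3),np.zeros(3),c["mtx"],np.array(c["dist"]))[0].ravel().round(1)
o=robot.get_obs();T=o["tcp_pos"]; print(T,rot(o["tool_rot"]).round(3))
for dz in(0,.015,.03):
    for dx in(-.011,0,.011): print(dz,dx,"wrist",proj(w,T+[dx,0,dz]),"scene",proj(s,T+[dx,0,dz]))
a=cv2.resize(s["pixels"][270:325,290:345],(770,770),interpolation=cv2.INTER_CUBIC)[:600]
cv2.imwrite("pics/s4.png",a)
```

```text
[0.65938963 0.01131839 0.04006379] [[ 0.    -0.019 -1.   ]
 [ 0.    -1.     0.019]
 [-1.    -0.    -0.   ]]
0 -0.011 wrist [318.  308.7] scene [312.1 296.4]
0 0 wrist [317.6 289.4] scene [311.4 300.2]
0 0.011 wrist [317.1 269.4] scene [310.6 304.2]
0.015 -0.011 wrist [318. 324.] scene [312.  293.7]
0.015 0 wrist [317.6 303.4] scene [311.2 297.6]
0.015 0.011 wrist [317.1 282. ] scene [310.4 301.6]
0.03 -0.011 wrist [318.1 342.1] scene [311.9 291. ]
0.03 0 wrist [317.6 319.9] scene [311.1 294.9]
0.03 0.011 wrist [317.  296.9] scene [310.3 298.9]
```

View pics/s4.png

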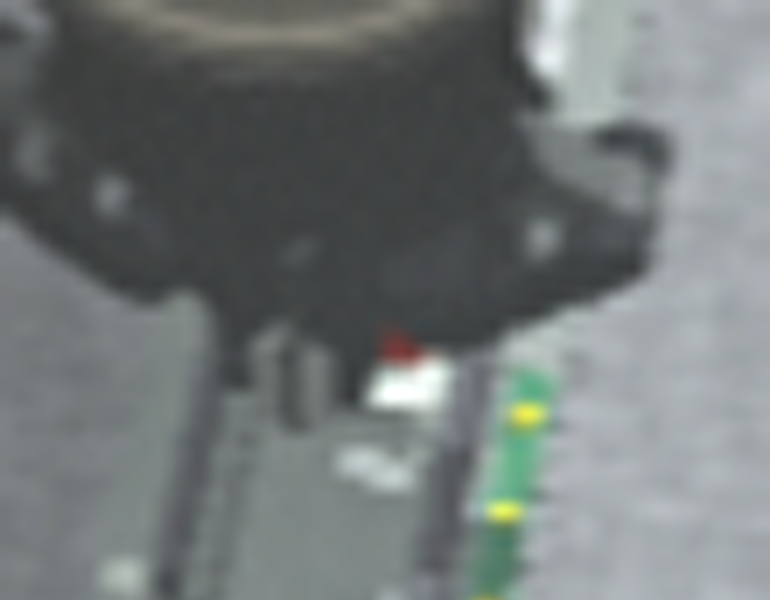

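The scene crop puts the fingertip at about (311,300), which matches the reported TCP. The lug's red corner at (318.6,295) is on the near side, so the fingers are past the lug. I'll back out upwards and check where the keeper is.

```bash
python3 -m creep '[[-15,0,0,0,0,0],[-35,0,0,0,0,0],[-35,0,0,0,0,0],[-35,0,10,0,0,0],[-35,0,30,0,0,0],[-35,0,30,0,0,0],[-20,0,30,0,0,0],[-4,0,25,0,0,0],[0,0,13,0,0,0],[0,0,0,0,0,0]]'
python3 - <<'E'
from h import *
RNG["red"]=[(0,110,60),(10,255,255)]
o=robot.get_obs(); print(o["tcp_pos"],rot(o["tool_rot"]).round(3)[1])
for n in("wrist","top","scene"):
    w=robot.snapshot(n); cv2.imwrite(f"pics/{n}5.png",w["pixels"])
    for c in("red","blue","orange"):
        for x in blobs(w,c,(300,150,350,240) if n=="top" else (290,250,345,325) if n=="scene" else (260,0,380,300)): print(n,c,x[0].round(1),x[1],x[2],plane(w,x[0],.022).round(4),plane(w,x[0],.055).round(4))
    if n=="wrist": W=w
cv2.imwrite("pics/w5c.png",cv2.resize(W["pixels"][0:240,230:410],None,fx=2.5,fy=2.5,interpolation=cv2.INTER_CUBIC))
E
```

```text
time: 9.08
tcp_pos: [0.5252, 0.0138, 0.2485]
tool_rot: [-0.006, 0.708, -0.007, -0.707]
ft_force: [1.4, 0.6, -0.1]
opening: -0.0003
[0.52521526 0.01379502 0.24849349] [-0.001 -1.     0.019]
wrist red [315.3  92.4] 307 [300  88  32  10] [0.635  0.0136 0.022 ] [0.6326 0.0135 0.055 ]
wrist blue [315.5 176.5] 144 [307 173  18   8] [0.5509 0.0153 0.022 ] [0.5555 0.0151 0.055 ]
wrist blue [315.5 192. ] 234 [307 186  18  13] [0.534  0.0157 0.022 ] [0.54   0.0154 0.055 ]
scene red [314.3 290.5] 51 [309 288  12   7] [0.6223 0.0119 0.022 ] [0.6387 0.0153 0.055 ]
scene blue [322.2 262. ] 32 [319 260   8   5] [0.5345 0.018  0.022 ] [0.5535 0.0212 0.055 ]
scene orange [317.2 281.2] 18 [314 280   7   4] [0.5942 0.0148 0.022 ] [0.6114 0.0181 0.055 ]
scene orange [316.3 285.7] 9 [313 285   8   2] [0.6075 0.0147 0.022 ] [0.6243 0.0181 0.055 ]
```

View pics/w5c.png

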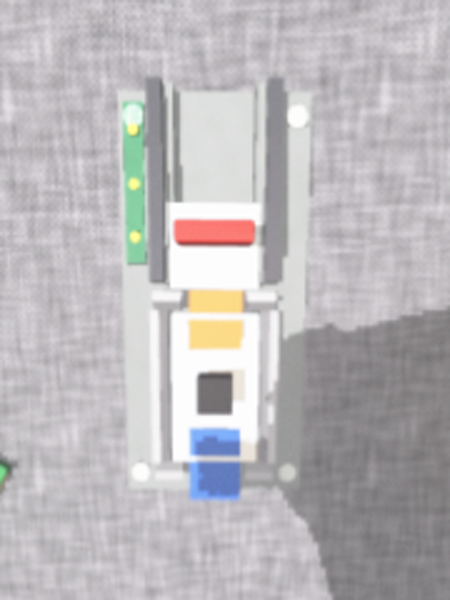

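The wrist view shows the keeper still home: red lug at about (315,92), world x about 0.632, so the fingers passed above it. With 22 mm pads, both views put the real fingertip about 20 mm above the reported TCP. I'll go back in front of the lug and feel my way down.

```bash
python3 -c "
from station import robot; print(robot.tcp_to_grasp, [a for a in dir(robot) if a[0]!='_'])"
python3 -m creep '[[12,0,-10,0,0,0],[26,0,-15,0,0,0],[26,0,-15,0,0,0],[26,0,-15,0,0,0],[26,0,-15,0,0,0],[26,0,-11,0,0,0],[24,0,0,0,0,0],[22,0,0,0,0,0],[18,0,0,0,0,0],[8,0,0,0,0,0]]' 0
python3 -m creep '[[0,0,0,0,0,0],[0,0,0,0,0,0],[0,0,0,0,0,0],[0,0,-1,0,0,0],[0,0,-2,0,0,0],[0,0,-2,0,0,0],[0,0,-2,0,0,0],[0,0,-2,0,0,0],[0,0,-1,0,0,0],[0,0,0,0,0,0]]'
python3 - <<'E'
from h import *
o=robot.get_obs(); print(o["tcp_pos"],o["ft_force"],o["moment"],o["opening"])
E
```

```text
0.0187 ['PlanningError', 'get_obs', 'sign_off', 'snapshot', 'tcp_to_grasp']
time: 10.07
tcp_pos: [0.6072, 0.0124, 0.0298]
tool_rot: [0.007, -0.706, 0.007, 0.709]
ft_force: [-0.5, 0.2, -0.5]
opening: -0.0003
time: 10.9
tcp_pos: [0.6184, 0.0121, 0.0333]
tool_rot: [-0.007, 0.707, -0.007, -0.707]
ft_force: [-0.6, 0.6, 0.3]
opening: 0.0003
[0.61842929 0.01210272 0.03330076] [-0.61527407  0.60632049  0.32382384] [-0.02785355 -0.02640568 -0.02867033] 0.0002962694353737428
```

```bash
python3 -m creep '[[0,0,-1,0,0,0],[0,0,-2,0,0,0],[0,0,-2,0,0,0],[0,0,-2,0,0,0],[0,0,-2,0,0,0],[0,0,-2,0,0,0],[0,0,-2,0,0,0],[0,0,-2,0,0,0],[0,0,-1,0,0,0],[0,0,0,0,0,0]]'
cat >> h.py <<'E'
def edge(s,cols=(292,300,341,344),z=.029,r0=240,r1=300):
    g=cv2.cvtColor(s["pixels"],cv2.COLOR_BGR2GRAY).astype(int)
    out=[]
    for c in cols:
        d=np.diff(cv2.GaussianBlur(g.astype(np.float32),(5,3),0)[r0:r1,c]); r=r0+int(np.argmax(d)); out.append((c,r,d.max().round(),plane(s,(c,r),z)[0].round(4)))
    return out
E
python3 - <<'E'
from h import *
o=robot.get_obs(); print(o["tcp_pos"],o["ft_force"])
s=robot.snapshot("wrist"); cv2.imwrite("pics/w6.png",s["pixels"]); print(edge(s))
for x in blobs(s,"red",(250,200,390,330),3): print(x, plane(s,x[0],.055),plane(s,x[0],.029))
E
```

```text
time: 11.73
tcp_pos: [0.6344, 0.0118, 0.0333]
tool_rot: [-0.007, 0.707, -0.007, -0.707]
ft_force: [-0.3, -0.0, -0.5]
opening: -0.0002
[0.63440871 0.0118101  0.03327911] [-0.32693147 -0.02373716 -0.54505833]
[(292, 266, np.float32(31.0), np.float64(0.6458)), (300, 266, np.float32(31.0), np.float64(0.6457)), (341, 266, np.float32(30.0), np.float64(0.6452)), (344, 266, np.float32(30.0), np.float64(0.6452))]
(array([283.625, 309.8  ]), np.int32(40), array([282, 305,   7,  14])) [0.63502552 0.02713977 0.055     ] [0.6207599  0.03016341 0.029     ]
```

The keeper hasn't moved (plate edge still 0.6455), with no contact even at TCP z = 0.033. So the tips are above z = 0.055, at least 22 mm above the reported TCP. I'll step back, lower to TCP z of about 0.018 while watching force, and push again.

```bash
python3 -m creep '[[0,0,4,0,0,0],[0,0,6,0,0,0],[0,0,6,0,0,0],[0,0,6,0,0,0],[0,0,4,0,0,0],[1,0,1,0,0,0],[2,0,0,0,0,0],[2,0,0,0,0,0],[1,0,0,0,0,0],[0,0,0,0,0,0]]'
python3 -m creep '[[1,0,0,0,0,0],[1,0,0,0,0,0],[1,0,0,0,0,0],[1,0,0,0,0,0],[1,0,0,0,0,0],[1,0,0,0,0,0],[1,0,0,0,0,0],[1,0,0,0,0,0],[1,0,0,0,0,0],[0,0,0,0,0,0]]'
python3 -m creep '[[0,0,-2,0,0,0],[0,0,-3,0,0,0],[0,0,-3,0,0,0],[0,0,-3,0,0,0],[0,0,-3,0,0,0],[0,0,-3,0,0,0],[0,0,-3,0,0,0],[0,0,-3,0,0,0],[0,0,-2,0,0,0],[0,0,0,0,0,0]]'
python3 - <<'E'
from h import *
o=robot.get_obs(); print(o["tcp_pos"],o["ft_force"])
s=robot.snapshot("wrist"); cv2.imwrite("pics/w7.png",s["pixels"]); print(edge(s))
for x in blobs(s,"red",(250,200,390,330),3): print(x)
E
```

```text
time: 12.62
tcp_pos: [0.6072, 0.0123, 0.0269]
tool_rot: [0.007, -0.707, 0.007, 0.707]
ft_force: [0.2, 1.0, -0.7]
opening: -0.0002
time: 13.45
tcp_pos: [0.6071, 0.0123, 0.0181]
tool_rot: [0.007, -0.707, 0.007, 0.707]
ft_force: [-0.1, -0.1, -0.1]
opening: -0.0002
time: 14.28
tcp_pos: [0.6327, 0.0118, 0.0183]
tool_rot: [-0.007, 0.707, -0.007, -0.707]
ft_force: [0.1, -0.7, 0.0]
opening: -0.0002
[0.6326707  0.0118189  0.01828484] [ 0.12430101 -0.70890224  0.03259205]
[(292, 243, np.float32(30.0), np.float64(0.6614)), (300, 243, np.float32(30.0), np.float64(0.6613)), (341, 243, np.float32(31.0), np.float64(0.6609)), (344, 243, np.float32(31.0), np.float64(0.6609))]
(array([313.71964856, 291.49041534]), np.int32(1252), array([277, 283,  73,  19]))
```

The keeper now moves: the plate edge went from 0.6455 to 0.661. I'll push on to the stop.

```bash
python3 -m creep '[[0,0,-1,0,0,0],[0,0,-2,0,0,0],[0,0,-2,0,0,0],[0,0,-2,0,0,0],[0,0,-2,0,0,0],[0,0,-2,0,0,0],[0,0,-1,0,0,0],[0,0,-0.5,0,0,0],[0,0,0,0,0,0],[0,0,0,0,0,0]]'
python3 -m creep '[[0,0,-0.3,0,0,0],[0,0,-0.3,0,0,0],[0,0,-0.3,0,0,0],[0,0,-0.3,0,0,0],[0,0,-0.3,0,0,0],[0,0,0,0,0,0],[0,0,0,0,0,0],[0,0,0,0,0,0],[0,0,0,0,0,0],[0,0,0,0,0,0]]'
python3 - <<'E'
from h import *
o=robot.get_obs(); print(o["tcp_pos"],o["ft_force"])
s=robot.snapshot("wrist"); cv2.imwrite("pics/w8.png",s["pixels"]); print(edge(s,r0=215))
E
```

```text
time: 15.17
tcp_pos: [0.6448, 0.0116, 0.0184]
tool_rot: [-0.007, 0.707, -0.007, -0.707]
ft_force: [0.3, -0.8, 0.4]
opening: -0.0001
time: 16.0
tcp_pos: [0.6462, 0.0116, 0.0183]
tool_rot: [-0.007, 0.707, -0.007, -0.707]
ft_force: [0.1, 0.8, 1.1]
opening: -0.0002
[0.64621347 0.0115517  0.01831552] [0.07057484 0.81780029 1.11417848]
[(292, 243, np.float32(30.0), np.float64(0.6749)), (300, 243, np.float32(31.0), np.float64(0.6749)), (341, 244, np.float32(32.0), np.float64(0.674)), (344, 244, np.float32(32.0), np.float64(0.674))]
```

```bash
python3 -m creep '[[0,0,-0.3,0,0,0],[0,0,-0.3,0,0,0],[0,0,-0.3,0,0,0],[0,0,-0.3,0,0,0],[0,0,-0.3,0,0,0],[0,0,0,0,0,0],[0,0,0,0,0,0],[0,0,0,0,0,0],[0,0,0,0,0,0],[0,0,0,0,0,0]]'
python3 -m creep '[[0,0,-0.3,0,0,0],[0,0,-0.3,0,0,0],[0,0,-0.3,0,0,0],[0,0,-0.3,0,0,0],[0,0,-0.3,0,0,0],[0,0,0,0,0,0],[0,0,0,0,0,0],[0,0,0,0,0,0],[0,0,0,0,0,0],[0,0,0,0,0,0]]'
python3 - <<'E'
from h import *
o=robot.get_obs(); print(o["tcp_pos"],o["ft_force"])
s=robot.snapshot("wrist"); cv2.imwrite("pics/w9.png",s["pixels"]); print(edge(s,r0=215))
E
```

```text
time: 16.88
tcp_pos: [0.6467, 0.0115, 0.0182]
tool_rot: [0.007, -0.706, 0.007, 0.708]
ft_force: [-7.9, -0.9, 5.3]
opening: -0.0
time: 17.72
tcp_pos: [0.6468, 0.0115, 0.018]
tool_rot: [0.007, -0.706, 0.007, 0.709]
ft_force: [-16.2, 0.2, 11.2]
opening: 0.0001
[0.64683107 0.01150339 0.017988  ] [-16.1844998    0.22179581  11.22810079]
[(292, 244, np.float32(29.0), np.float64(0.6752)), (300, 244, np.float32(30.0), np.float64(0.6752)), (341, 244, np.float32(31.0), np.float64(0.6748)), (344, 244, np.float32(32.0), np.float64(0.6748))]
```

The keeper is against its rear stop: −16 N, with the plate no longer moving. With an 11 mm half pad, that touch puts the dock origin at x ≈ 0.5725 in the arm's own frame. Next I go above the post and open.

```bash
python3 -m creep '[[0,0,6,0,0,0],[-15,0,0,0,0,0],[-30,0,0,0,0,0],[-30,0,4,0,0,0],[-25,-0.4,12,0,0,0],[-10,-0.4,15,0,0,0],[0,-0.4,15,0,0,0],[0,-0.4,13,0,0,0],[0,-0.2,9,0,0,0],[0,0,2.7,0,0,0]]' 50
python3 -m creep '[[0,0,0,0,0,0],[0,0,0,0,0,0],[0,0,0,0,0,0],[0,0,0,0,0,0],[0,0,0,0,0,0],[0,0,0,0,0,0],[0,0,0,0,0,0],[0,0,0,0,0,0],[0,0,0,0,0,0],[0,0,0,0,0,0]]' 50
python3 - <<'E'
from h import *
o=robot.get_obs(); print(o["tcp_pos"],o["ft_force"],rot(o["tool_rot"]).round(3))
RNG["red"]=[(0,110,60),(10,255,255)]
for n in("wrist","top"):
    w=robot.snapshot(n); cv2.imwrite(f"pics/{n}10.png",w["pixels"])
    for c in("red","blue"):
        for x in blobs(w,c,(300,150,350,240) if n=="top" else (200,0,440,480),20): print(n,c,x[0].round(1),x[1],x[2],plane(w,x[0],.022).round(4),plane(w,x[0],.055).round(4))
E
```

```text
time: 18.6
tcp_pos: [0.5716, 0.0147, 0.1285]
tool_rot: [-0.007, 0.707, -0.007, -0.707]
ft_force: [0.1, -0.8, 0.0]
opening: 0.0496
time: 19.43
tcp_pos: [0.5725, 0.0148, 0.1283]
tool_rot: [-0.007, 0.707, -0.007, -0.707]
ft_force: [0.2, 0.6, -0.7]
opening: 0.0499
[0.57252278 0.01476831 0.1283202 ] [ 0.17575827  0.63737577 -0.68567365] [[ 0.    -0.019 -1.   ]
 [ 0.    -1.     0.019]
 [-1.    -0.    -0.   ]]
wrist red [317.8 107. ] 605 [295 101  47  13] [0.6637 0.0127 0.022 ] [0.6624 0.0128 0.055 ]
wrist red [328.2 180.3] 173 [320 167  13  25] [0.6117 0.006  0.022 ] [0.6167 0.0068 0.055 ]
wrist red [321.3 204.9] 251 [304 196  28  15] [0.5929 0.0115 0.022 ] [0.6002 0.0117 0.055 ]
wrist blue [317.3 259.3] 263 [305 252  26  13] [0.5481 0.0155 0.022 ] [0.5608 0.0152 0.055 ]
wrist blue [317.4 276.5] 413 [305 269  26  16] [0.533  0.0157 0.022 ] [0.5475 0.0154 0.055 ]
```

View pics/wrist10.png

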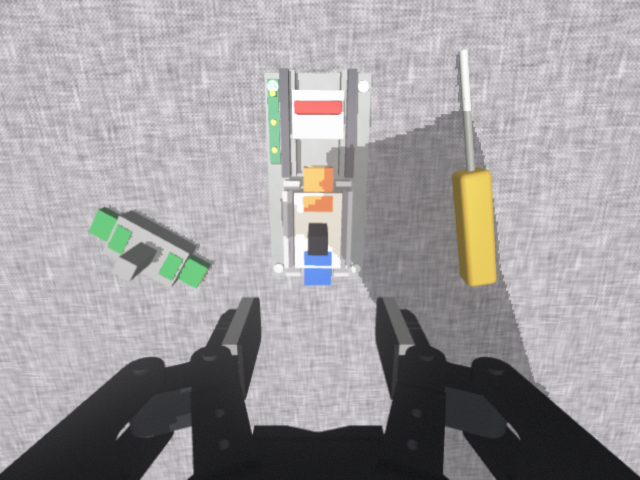

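The keeper is fully back (lug at (318,107)), the orange plug is fully exposed at (318,185), and the post at (318,240) is centred between the fingers (260 and 377). Now I descend and grip.

```bash
python3 -m creep '[[10,0,0,0,0,0],[20,0,0,0,0,0],[22,0,0,0,0,0],[20,0,0,0,0,0],[16,0,0,0,0,0],[12,0,0,0,0,0],[8,0,0,0,0,0],[5,0,0,0,0,0],[3,0,0,0,0,0],[0,0,0,0,0,0]]' 50
python3 -m creep '[[0,0,0,0,0,0],[0,0,0,0,0,0],[0,0,0,0,0,0],[0,0,0,0,0,0],[0,0,0,0,0,0],[0,0,0,0,0,0],[0,0,0,0,0,0],[0,0,0,0,0,0],[0,0,0,0,0,0],[0,0,0,0,0,0]]' 8 40
python3 - <<'E'
from h import *
for i in range(3):
    o=robot.get_obs(); print(o["tcp_pos"],o["ft_force"],o["moment"],o["opening"]); robot.snapshot("wrist")
E
```

```text
time: 20.37
tcp_pos: [0.5726, 0.0148, 0.0122]
tool_rot: [-0.007, 0.707, -0.007, -0.707]
ft_force: [0.4, 0.1, -0.2]
opening: 0.0501
time: 21.2
tcp_pos: [0.5729, 0.0148, 0.013]
tool_rot: [-0.007, 0.707, -0.007, -0.707]
ft_force: [-0.9, 0.1, 6.4]
opening: 0.013
[0.57292547 0.01483698 0.01297891] [-0.93628738  0.09872478  6.40693923] [0.03282489 0.2975857  0.01384938] 0.013008316894037288
[0.5729674  0.01488045 0.01298677] [-1.41695614  0.08128356  6.31056348] [-0.04057105  0.34705826  0.0052027 ] 0.012905751366551947
[0.57296025 0.01489307 0.01300009] [-1.52100056  0.02495137  6.90471043] [-0.03961608  0.3282098  -0.03396708] 0.012951796169676172
```

Gripped at 13 mm opening with no sideways force, so y is well centred. Now lifting straight up.

```bash
python3 -m creep '[[-1,0,0,0,0,0],[-1,0,0,0,0,0],[-2,0,0,0,0,0],[-2,0,0,0,0,0],[-3,0,0,0,0,0],[-3,0,0,0,0,0],[-3,0,0,0,0,0],[-3,0,0,0,0,0],[-2,0,0,0,0,0],[0,0,0,0,0,0]]'
python3 -m creep '[[-2,0,0,0,0,0],[-4,0,0,0,0,0],[-6,0,0,0,0,0],[-7,0,0,0,0,0],[-7,0,0,0,0,0],[-7,0,0,0,0,0],[-6,0,0,0,0,0],[-4,0,0,0,0,0],[-2,0,0,0,0,0],[0,0,0,0,0,0]]'
python3 - <<'E'
from h import *
RNG["orange"]=[(8,130,120),(24,255,255)]
o=robot.get_obs(); print(o["tcp_pos"],o["ft_force"],o["qpos"].round(2))
w=robot.snapshot("wrist"); cv2.imwrite("pics/w11.png",w["pixels"]); t=robot.snapshot("top"); s=robot.snapshot("scene")
for n,w,b in(("wrist",w,(250,60,390,480)),("top",t,(290,150,360,250)),("scene",s,(280,230,350,320))):
  for c in("blue","orange"):
    for x in blobs(w,c,b,15): print(n,c,x[0].round(1),x[1],x[2],plane(w,x[0],.022+.061).round(4))
E
```

```text
time: 22.18
tcp_pos: [0.5728, 0.0148, 0.0329]
tool_rot: [-0.007, 0.707, -0.007, -0.707]
ft_force: [1.6, 1.2, -0.4]
opening: 0.0132
time: 23.02
tcp_pos: [0.5727, 0.0148, 0.0779]
tool_rot: [-0.007, 0.707, -0.007, -0.707]
ft_force: [0.6, 0.1, -1.1]
opening: 0.0132
[0.57274023 0.01478055 0.07785151] [ 0.55166003  0.12725444 -1.06957337] [ 0.1   0.43 -0.29  1.93  0.17  0.8  -1.88]
wrist blue [317.8 369.2] 676 [300 360  37  19] [0.5285 0.0155 0.083 ]
wrist orange [318.4 217.6] 1879 [295 197  48  41] [0.6118 0.0136 0.083 ]
wrist orange [318.  258.5] 1129 [295 247  48  24] [0.5915 0.0142 0.083 ]
scene orange [317.1 268.9] 31 [313 267   9   5] [0.5916 0.0146 0.083 ]
scene orange [315.7 276.4] 57 [312 273   9   8] [0.6133 0.0149 0.083 ]
```

It's lifted 65 mm, weighing about 1.1 N. Now the half turn, taking joint 7 back through zero.

```bash
python3 -m creep '[[0,0,0,-0.04,0,0],[0,0,0,-0.08,0,0],[0,0,0,-0.11,0,0],[0,0,0,-0.11,0,0],[0,0,0,-0.11,0,0],[0,0,0,-0.11,0,0],[0,0,0,-0.11,0,0],[0,0,0,-0.11,0,0],[0,0,0,-0.11,0,0],[0,0,0,-0.11,0,0]]'
python3 -m creep '[[0,0,0,-0.115,0,0],[0,0,0,-0.115,0,0],[0,0,0,-0.115,0,0],[0,0,0,-0.115,0,0],[0,0,0,-0.115,0,0],[0,0,0,-0.115,0,0],[0,0,0,-0.115,0,0],[0,0,0,-0.115,0,0],[0,0,0,-0.115,0,0],[0,0,0,-0.115,0,0]]'
python3 -m creep '[[0,0,0,-0.11,0,0],[0,0,0,-0.11,0,0],[0,0,0,-0.11,0,0],[0,0,0,-0.11,0,0],[0,0,0,-0.11,0,0],[0,0,0,-0.11,0,0],[0,0,0,-0.11,0,0],[0,0,0,-0.11,0,0],[0,0,0,-0.08,0,0],[0,0,0,-0.0316,0,0]]'
python3 - <<'E'
from h import *
RNG["orange"]=[(8,130,120),(24,255,255)];RNG["red"]=[(0,110,60),(7,255,255)]
s=robot.snapshot("scene"); w=robot.snapshot("wrist"); cv2.imwrite("pics/w12.png",w["pixels"]); 
o=robot.get_obs(); print(o["tcp_pos"],o["ft_force"],o["qpos"].round(2),rot(o["tool_rot"]).round(4))
for n,w,b in(("wrist",w,(230,0,410,480)),("scene",s,(280,230,350,320))):
  for c in("blue","orange","red"):
    for x in blobs(w,c,b,15): print(n,c,x[0].round(1),x[1],x[2],plane(w,x[0],.083).round(4),plane(w,x[0],.055).round(4))
E
```

```text
time: 24.0
tcp_pos: [0.5723, 0.0147, 0.0769]
tool_rot: [-0.335, -0.623, -0.335, 0.623]
ft_force: [-0.4, 0.2, -1.7]
opening: 0.0134
time: 24.83
tcp_pos: [0.5723, 0.0148, 0.0769]
tool_rot: [0.619, 0.341, 0.62, -0.341]
ft_force: [-0.4, -0.1, -1.4]
opening: 0.0133
time: 25.67
tcp_pos: [0.5723, 0.0146, 0.0768]
tool_rot: [0.707, 0.005, 0.707, -0.005]
ft_force: [-0.4, -0.4, -2.0]
opening: 0.013
[0.57225816 0.01467957 0.07679449] [-0.01507229  1.04848562 -0.89528975] [ 0.62  0.61 -1.    1.9   0.63  0.97  0.88] [[-8.000e-04  1.900e-02  9.998e-01]
 [ 6.000e-04  9.998e-01 -1.900e-02]
 [-1.000e+00  6.000e-04 -9.000e-04]]
wrist blue [318.1 369. ] 671 [300 359  37  20] [0.6176 0.0139 0.083 ] [0.6391 0.0136 0.055 ]
wrist orange [312.2 219.9] 1237 [294 196  48  41] [0.536  0.0124 0.083 ] [0.5433 0.0118 0.055 ]
wrist orange [317.1 258.5] 1117 [294 247  48  24] [0.5551 0.0143 0.083 ] [0.5657 0.0141 0.055 ]
wrist red [317.5 397.9] 512 [295 385  46  20] [0.6363 0.0133 0.083 ] [0.661  0.0128 0.055 ]
scene blue [317.2 269.2] 24 [314 268   7   4] [0.5925 0.0151 0.083 ] [0.577  0.0121 0.055 ]
scene blue [315.9 276.8] 54 [312 273   9   8] [0.6142 0.0153 0.083 ] [0.5993 0.0124 0.055 ]
scene red [311.8 300.3] 44 [306 298  12   7] [0.6797 0.0169 0.083 ] [0.6665 0.014  0.055 ]
```

View pics/w12.png

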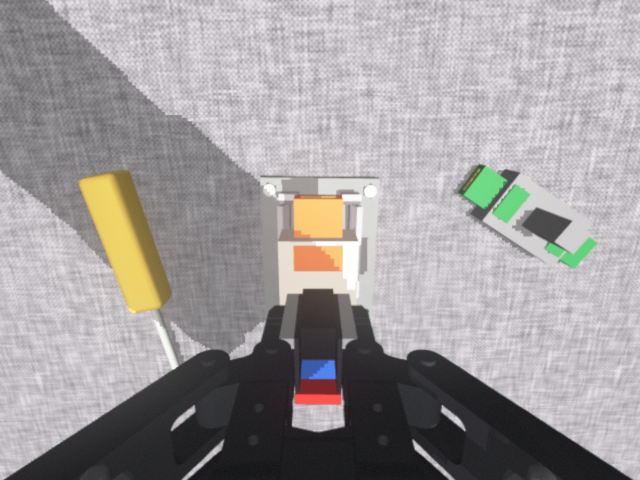

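The view from the other side shows orange now pointing to the front at (318,217), red lug at (318,397), dock front edge at row 178, and screws at (270,190) and (370,190). Comparing it with the earlier view, which has the opposite camera bias, gives the residual offset.

Run:
```python
from h import *
w=robot.snapshot("wrist"); T=robot.get_obs()["tcp_pos"]; print("tcp",T)
g=cv2.cvtColor(w["pixels"],cv2.COLOR_BGR2GRAY).astype(int)
for c in(300,335,350): print(c,"front edge rows",g[170:186,c])
for c in(285,290,350): print(c,"body edge rows",g[228:248,c])
# screw centroids
for (x0,x1) in((260,280),(360,380)):
    m=(g[182:200,x0:x1]>205).astype(np.uint8); y,x=np.nonzero(m); p=(x.mean()+x0,y.mean()+182); print("screw",p,plane(w,p,.009).round(4))
for r in(178,179,180): print("front O",r,plane(w,(320,r),.008)[0]+.046)
for r in(234,236,238): print("body edge->centre",r,plane(w,(320,r),.0918)[0]+.030)
print("base edges row250",g[250,255:275],g[250,362:385])
w0=cv2.imread("pics/wrist10.png"); g0=cv2.cvtColor(w0,cv2.COLOR_BGR2GRAY).astype(int)
s=dict(w); 
R1=rot([0,0,0,1]) # flip about z by pi for the earlier camera pose at TCP (.5725,.0148,.1283)
s["eye"]=np.array([.5725,.0148,.1283])+R1@(np.array(w["eye"])-T)
import scipy.spatial.transform as st
a=R1@rot(w["attitude"]); q=R.from_matrix(a).as_quat(); s["attitude"]=np.roll(q,1)
for c in(300,320,335): print("w10 rear rows",g0[66:80,c])
for (x0,x1,y0) in((268,288,260),(345,362,260),(355,372,78)):
    y,x=np.nonzero(g0[y0:y0+18,x0:x1]>225); p=(x.mean()+x0,y.mean()+y0); print("w10 screw",p,plane(s,p,.009).round(4))
for r in(72,73,74): print("w10 rear O",r,plane(s,(320,r),.008)[0]-.114)
```

```text
tcp [0.57230783 0.01469007 0.07691567]
300 front edge rows [213 214 207 201 197 194 160 143 157 157 158 157 158 159 160 157]
335 front edge rows [203 197 191 197 207 203 166 138 189 221 222 222 222 222 223 224]
350 front edge rows [200 201 206 209 210 207 167 135 186 220 222 222 221 222 223 220]
285 body edge rows [147 142 137 136 136 136 137 138 136 137 138 137 143 193 224 227 227 227
 226 225]
290 body edge rows [127 134 138 136 138 138 138 137 137 138 136 137 144 184 218 227 227 227
 227 226]
350 body edge rows [176 160 148 148 148 148 147 148 148 148 146 145 155 221 250 253 253 254
 253 254]
screw (np.float64(271.21634615384613), np.float64(188.375)) [ 0.5337 -0.0152  0.009 ]
screw (np.float64(369.69026548672565), np.float64(190.59882005899706)) [0.5365 0.0491 0.009 ]
front O 178 0.5737484981746723
front O 179 0.5743957447948037
front O 180 0.5750441266906775
body edge->centre 234 0.5701948067389051
body edge->centre 236 0.5711189484832683
body edge->centre 238 0.5720464269636473
base edges row250 [137 143 143 138 137 140 147 148 147 145 146 147 145 147 149 148 150 150
 150 149] [155 153 152 153 160 198 213 215 216 217 215 214 214 211 204 194 201 211
 209 203 204 203 197]
w10 rear rows [176 183 194 193 189 192 200 219 225 223 224 222 223 223]
w10 rear rows [196 191 187 181 171 169 183 205 222 223 223 223 224 223]
w10 rear rows [182 184 188 198 205 219 221 220 222 221 221 221 221 220]
w10 screw (np.float64(280.68932038834953), np.float64(267.11650485436894)) [0.5347 0.0475 0.009 ]
w10 screw (np.float64(350.258064516129), np.float64(270.61290322580646)) [ 0.5303 -0.012   0.009 ]
w10 screw (np.float64(363.14912280701753), np.float64(85.89473684210526)) [ 0.6759 -0.0201  0.009 ]
w10 rear O 72 0.571877702094795
w10 rear O 73 0.571220477821603
w10 rear O 74 0.5705621547469364
```

Everything agrees to within about 0.5 mm: adapter centre 0.5734 against dock 0.5736 in the same view, with touch giving 0.5725 and the grasp at 0.5729. I'll lower to just above the lead-in, then continue slowly while watching the forces.

```bash
python3 -m creep '[[2,0,0.3,0,0,0],[4,0.1,0,0,0,0],[6,0,0,0,0,0],[6,0,0,0,0,0],[6,0,0,0,0,0],[6,0,0,0,0,0],[5,0,0,0,0,0],[4,0,0,0,0,0],[2,0,0,0,0,0],[0,0,0,0,0,0]]'
python3 -m creep '[[1,0,0,0,0,0],[1,0,0,0,0,0],[1,0,0,0,0,0],[1,0,0,0,0,0],[1,0,0,0,0,0],[1,0,0,0,0,0],[1,0,0,0,0,0],[1,0,0,0,0,0],[0,0,0,0,0,0],[0,0,0,0,0,0]]'
python3 - <<'E'
from h import *
for i in range(3):
    o=robot.get_obs(); print(o["tcp_pos"].round(4),o["ft_force"].round(1),o["moment"].round(2)); robot.snapshot("wrist")
E
```

```text
time: 26.65
tcp_pos: [0.5726, 0.0149, 0.0358]
tool_rot: [0.707, 0.007, 0.707, -0.007]
ft_force: [0.8, -0.4, -1.1]
opening: 0.013
time: 27.48
tcp_pos: [0.5728, 0.0149, 0.0283]
tool_rot: [0.707, 0.007, 0.707, -0.007]
ft_force: [-0.3, -0.5, -2.2]
opening: 0.013
[0.5728 0.0149 0.0283] [-0.3 -0.5 -2.2] [0.01 0.02 0.02]
[0.5728 0.0149 0.0283] [ 0.2  0.1 -1.1] [ 0.04  0.07 -0.01]
[0.5729 0.0149 0.0284] [ 0.5 -0.4 -2. ] [ 0.03  0.05 -0.05]
```

```bash
python3 -m creep '[[1,0,0,0,0,0],[1,0,0,0,0,0],[1,0,0,0,0,0],[1,0,0,0,0,0],[1,0,0,0,0,0],[1,0,0,0,0,0],[0,0,0,0,0,0],[0,0,0,0,0,0],[0,0,0,0,0,0],[0,0,0,0,0,0]]'
python3 - <<'E'
from h import *
for i in range(3):
    o=robot.get_obs(); print(o["tcp_pos"].round(4),o["ft_force"].round(1),o["moment"].round(2)); robot.snapshot("wrist")
E
```

```text
time: 28.47
tcp_pos: [0.5729, 0.0149, 0.0224]
tool_rot: [0.707, 0.007, 0.707, -0.007]
ft_force: [-0.6, 0.5, -0.6]
opening: 0.0133
[0.5729 0.0149 0.0224] [-0.6  0.5 -0.6] [0.05 0.   0.01]
[0.5728 0.0149 0.0224] [-0.8 -0.1 -1.5] [-0.01  0.01 -0.04]
[0.5728 0.0149 0.0223] [ 1.  -0.7 -1.7] [ 0.03 -0.01 -0.  ]
```

It's inside the straight walls with no contact force. Continuing to the floor.

```bash
python3 -m creep '[[1,0,0,0,0,0],[1,0,0,0,0,0],[1,0,0,0,0,0],[1,0,0,0,0,0],[1,0,0,0,0,0],[1,0,0,0,0,0],[1,0,0,0,0,0],[0.5,0,0,0,0,0],[0,0,0,0,0,0],[0,0,0,0,0,0]]'
python3 -m creep '[[0.4,0,0,0,0,0],[0.4,0,0,0,0,0],[0.4,0,0,0,0,0],[0.3,0,0,0,0,0],[0,0,0,0,0,0],[0,0,0,0,0,0],[0,0,0,0,0,0],[0,0,0,0,0,0],[0,0,0,0,0,0],[0,0,0,0,0,0]]'
python3 - <<'E'
from h import *
for i in range(3):
    o=robot.get_obs(); print(o["tcp_pos"].round(4),o["ft_force"].round(1),o["moment"].round(2)); robot.snapshot("wrist")
E
```

```text
time: 29.45
tcp_pos: [0.5728, 0.0149, 0.0148]
tool_rot: [0.707, 0.007, 0.707, -0.007]
ft_force: [0.3, -0.3, -1.4]
opening: 0.013
time: 30.28
tcp_pos: [0.5728, 0.0149, 0.0133]
tool_rot: [0.707, 0.007, 0.707, -0.007]
ft_force: [1.0, -0.7, -1.6]
opening: 0.0132
[0.5728 0.0149 0.0133] [ 1.  -0.7 -1.6] [-0.01 -0.04 -0.  ]
[0.5728 0.0149 0.0133] [-0.7 -0.2 -1.3] [-0.01  0.01 -0.02]
[0.5728 0.0149 0.0133] [ 0.6  0.5 -1.2] [ 0.    0.05 -0.01]
```

```bash
python3 -m creep '[[0.3,0,0,0,0,0],[0.2,0,0,0,0,0],[0.2,0,0,0,0,0],[0.2,0,0,0,0,0],[0,0,0,0,0,0],[0,0,0,0,0,0],[0,0,0,0,0,0],[0,0,0,0,0,0],[0,0,0,0,0,0],[0,0,0,0,0,0]]'
python3 -m creep '[[0.2,0,0,0,0,0],[0.2,0,0,0,0,0],[0.2,0,0,0,0,0],[0,0,0,0,0,0],[0,0,0,0,0,0],[0,0,0,0,0,0],[0,0,0,0,0,0],[0,0,0,0,0,0],[0,0,0,0,0,0],[0,0,0,0,0,0]]'
```

```text
time: 31.27
tcp_pos: [0.5729, 0.0148, 0.013]
tool_rot: [0.707, 0.007, 0.707, -0.007]
ft_force: [-4.2, -1.6, 11.7]
opening: 0.0128
time: 32.1
tcp_pos: [0.5729, 0.0148, 0.013]
tool_rot: [0.707, 0.006, 0.707, -0.007]
ft_force: [-8.5, -3.6, 24.8]
opening: 0.013
```

Seated at TCP z = 0.0130, the same as at the grasp, with floor reaction. I'll relieve the press, release, rise, then look.

```bash
python3 -m creep '[[-0.6,0,0,0,0,0],[-0.6,0,0,0,0,0],[0,0,0,0,0,0],[0,0,0,0,0,0],[0,0,0,0,0,0],[0,0,0,0,0,0],[0,0,0,0,0,0],[0,0,0,0,0,0],[0,0,0,0,0,0],[0,0,0,0,0,0]]'
python3 -m creep '[[0,0,0,0,0,0],[0,0,0,0,0,0],[0,0,0,0,0,0],[0,0,0,0,0,0],[0,0,0,0,0,0],[0,0,0,0,0,0],[0,0,0,0,0,0],[0,0,0,0,0,0],[0,0,0,0,0,0],[0,0,0,0,0,0]]' 50
python3 -m creep '[[-3,0,0,0,0,0],[-8,0,0,0,0,0],[-14,0,0,0,0,0],[-18,0,0,0,0,0],[-18,0,0,0,0,0],[-18,0,0,0,0,0],[-18,0,0,0,0,0],[-14,0,0,0,0,0],[-7,0,0,0,0,0],[0,0,0,0,0,0]]'
python3 - <<'E'
from h import *
RNG["orange"]=[(8,130,120),(24,255,255)];RNG["red"]=[(0,110,60),(7,255,255)]
w=robot.snapshot("wrist");s=robot.snapshot("scene")
o=robot.get_obs(); print(o["tcp_pos"],o["ft_force"],o["opening"])
for n,w,b in(("wrist",w,(230,0,410,480)),("scene",s,(280,230,350,320))):
  for c in("blue","orange","red"):
    for x in blobs(w,c,b,15): print(n,c,x[0].round(1),x[1],x[2],plane(w,x[0],.022).round(4),plane(w,x[0],.028).round(4),plane(w,x[0],.055).round(4))
cv2.imwrite("pics/w14.png",robot.snapshot("wrist")["pixels"])
E
```

```text
time: 32.93
tcp_pos: [0.5729, 0.0148, 0.013]
tool_rot: [0.707, 0.007, 0.707, -0.007]
ft_force: [-0.9, -0.4, 2.9]
opening: 0.0132
time: 33.77
tcp_pos: [0.5728, 0.0149, 0.013]
tool_rot: [0.707, 0.007, 0.707, -0.007]
ft_force: [0.2, -0.4, -0.5]
opening: 0.0502
time: 34.6
tcp_pos: [0.5736, 0.0149, 0.1329]
tool_rot: [0.708, 0.007, 0.706, -0.007]
ft_force: [0.3, -0.4, -0.6]
opening: 0.0498
[0.57264031 0.01459687 0.13078844] [-0.11692938 -0.38635897 -0.94299763] 0.049995740105234776
wrist blue [318.  256.6] 220 [305 250  26  12] [0.5998 0.0143 0.022 ] [0.5975 0.0143 0.028 ] [0.5873 0.0145 0.055 ]
wrist blue [317.5 273. ] 372 [305 265  26  16] [0.6144 0.0136 0.022 ] [0.6118 0.0136 0.028 ] [0.6002 0.0139 0.055 ]
wrist red [318.5 338.1] 771 [300 326  37  24] [0.6771 0.0131 0.022 ] [0.6732 0.0132 0.028 ] [0.6554 0.0135 0.055 ]
scene blue [317.2 281.4] 24 [314 280   8   4] [0.5948 0.0148 0.022 ] [0.5979 0.0154 0.028 ] [0.612  0.0181 0.055 ]
scene blue [316.  288.6] 49 [312 286   9   7] [0.6161 0.0155 0.022 ] [0.6191 0.0161 0.028 ] [0.6327 0.0188 0.055 ]
scene orange [321.9 263.7] 44 [318 260   8  10] [0.5396 0.0179 0.022 ] [0.543  0.0184 0.028 ] [0.5585 0.0211 0.055 ]
scene red [311.6 300.1] 40 [306 298  12   5] [0.6504 0.01   0.022 ] [0.6532 0.0107 0.028 ] [0.6659 0.0135 0.055 ]
```

The adapter is seated: its blue plug in the scene view is at row 281.4, where orange was (281.2) at the start, and the wrist view gives 0.612 against 0.6115 expected. I'll shut the fingers and go behind the lug.

```bash
python3 -m creep '[[0,0,5,0,0,0],[0,0,10,0,0,0],[0,0,15,0,0,0],[0,0,18,0,0,0],[0,0,18,0,0,0],[0,0,18,0,0,0],[0,0,15,0,0,0],[0,0,10,0,0,0],[0,0,6,0,0,0],[0,0,0,0,0,0]]' 0
python3 -m creep '[[5,0,0,0,0,0],[12,0,0,0,0,0],[18,0,0,0,0,0],[20,0,0,0,0,0],[20,0,0,0,0,0],[16,0,0,0,0,0],[11,0,0,0,0,0],[7,0,0,0,0,0],[3,0,0,0,0,0],[0,0,0,0,0,0]]'
python3 -m creep '[[0,0,-2,0,0,0],[0,0,-4,0,0,0],[0,0,-4,0,0,0],[0,0,-4,0,0,0],[0,0,-4,0,0,0],[0,0,-4,0,0,0],[0,0,-4,0,0,0],[0,0,-4,0,0,0],[0,0,-2,0,0,0],[0,0,0,0,0,0]]'
python3 - <<'E'
from h import *
RNG["red"]=[(0,110,60),(7,255,255)]
w=robot.snapshot("wrist"); s=robot.snapshot("scene"); cv2.imwrite("pics/w15.png",w["pixels"])
for n,w,b in(("wrist",w,(230,100,410,480)),("scene",s,(290,250,345,325))):
  for x in blobs(w,"red",b,10): print(n,x[0].round(1),x[1],x[2],plane(w,x[0],.055).round(4))
print(robot.get_obs()["tcp_pos"],robot.get_obs()["ft_force"])
E
```

```text
time: 35.58
tcp_pos: [0.6886, 0.0129, 0.1303]
tool_rot: [0.707, 0.007, 0.707, -0.007]
ft_force: [-0.7, 0.0, 0.5]
opening: -0.0001
time: 36.42
tcp_pos: [0.6877, 0.0127, 0.0187]
tool_rot: [0.707, 0.007, 0.707, -0.007]
ft_force: [-0.6, 0.1, 0.2]
opening: -0.0
time: 37.25
tcp_pos: [0.6552, 0.0132, 0.019]
tool_rot: [0.707, 0.007, 0.707, -0.007]
ft_force: [-0.4, 0.3, 0.1]
opening: 0.0002
wrist [321.2 286.3] 1875 [282 265  74  36] [0.6385 0.0147 0.055 ]
[0.65554233 0.01313104 0.01887131] [-0.66492291  0.29927886  1.07260203]
```

```bash
python3 -m creep '[[0,0,-1,0,0,0],[0,0,-1,0,0,0],[0,0,-1,0,0,0],[0,0,-1,0,0,0],[0,0,-1,0,0,0],[0,0,-1,0,0,0],[0,0,-0.8,0,0,0],[0,0,-0.6,0,0,0],[0,0,0,0,0,0],[0,0,0,0,0,0]]'
python3 -m creep '[[0,0,-0.4,0,0,0],[0,0,-0.4,0,0,0],[0,0,-0.4,0,0,0],[0,0,-0.3,0,0,0],[0,0,-0.3,0,0,0],[0,0,0,0,0,0],[0,0,0,0,0,0],[0,0,0,0,0,0],[0,0,0,0,0,0],[0,0,0,0,0,0]]'
python3 -m creep '[[0,0,-0.3,0,0,0],[0,0,-0.3,0,0,0],[0,0,-0.3,0,0,0],[0,0,-0.3,0,0,0],[0,0,-0.3,0,0,0],[0,0,0,0,0,0],[0,0,0,0,0,0],[0,0,0,0,0,0],[0,0,0,0,0,0],[0,0,0,0,0,0]]'
```

```text
time: 38.18
tcp_pos: [0.6483, 0.0135, 0.019]
tool_rot: [0.707, 0.007, 0.707, -0.007]
ft_force: [0.1, -0.5, -0.1]
opening: 0.0
time: 39.02
tcp_pos: [0.6466, 0.0135, 0.019]
tool_rot: [0.707, 0.007, 0.707, -0.007]
ft_force: [0.0, 0.1, 0.1]
opening: -0.0004
time: 39.85
tcp_pos: [0.6463, 0.0135, 0.0192]
tool_rot: [0.708, 0.007, 0.706, -0.007]
ft_force: [9.5, 0.8, -4.7]
opening: 0.0003
```

Home stop felt: 9.5 N at TCP 0.6463, which is exactly 30 mm of travel from the rear stop. I'll back off, rise and check.

```bash
python3 -m creep '[[0,0,3,0,0,0],[0,0,5,0,0,0],[-10,0,2,0,0,0],[-25,0,0,0,0,0],[-35,0,0,0,0,0],[-35,0,0,0,0,0],[-35,0,0,0,0,0],[-30,0,0,0,0,0],[-20,0,0,0,0,0],[-8,0,0,0,0,0]]'
python3 -m creep '[[0,-10,0,0,0,0],[0,-25,0,0,0,0],[0,-30,0,0,0,0],[0,-30,0,0,0,0],[0,-30,0,0,0,0],[0,-30,0,0,0,0],[0,-25,0,0,0,0],[0,-12,0,0,0,0],[0,0,0,0,0,0],[0,0,0,0,0,0]]'
python3 - <<'E'
from h import *
RNG["orange"]=[(8,130,120),(24,255,255)];RNG["red"]=[(0,110,60),(7,255,255)]
t=robot.snapshot("top");s=robot.snapshot("scene"); o=robot.get_obs(); print(o["tcp_pos"],o["ft_force"],o["time"])
for n,w,b in(("top",t,(300,150,350,240)),("scene",s,(290,250,345,325))):
  for c in("blue","orange","red"):
    for x in blobs(w,c,b,6): print(n,c,x[0].round(1),x[1],x[2],plane(w,x[0],.055).round(4))
t0=cv2.imread("pics/top0.png")
for c in("green","yellow"):
    for b in((230,190,300,250),(365,150,400,245)):
        print(c,[x[0].round(1) for x in blobs(t,c,b,10)],[x[0].round(1) for x in blobs({"pixels":t0},c,b,10)])
a=cv2.resize(t["pixels"][140:250,230:400],(800,518),interpolation=cv2.INTER_CUBIC); cv2.imwrite("pics/final.png",a)
E
```

```text
time: 40.68
tcp_pos: [0.656, 0.014, 0.2212]
tool_rot: [0.708, 0.007, 0.706, -0.007]
ft_force: [0.2, -0.3, 1.0]
opening: -0.0004
time: 41.52
tcp_pos: [0.6508, -0.1788, 0.2159]
tool_rot: [0.707, 0.007, 0.708, -0.007]
ft_force: [0.3, 1.1, 0.7]
opening: 0.0003
[ 0.65124749 -0.17697674  0.21665252] [-0.6494289   0.16247845 -0.34589424] 41.6167
top blue [325.5 195.5] 20 [321 195  10   2] [0.6037 0.0141 0.055 ]
top blue [325.5 200.5] 32 [322 199   8   4] [0.5922 0.014  0.055 ]
top orange [326.8 229.2] 16 [321 224   9   8] [0.5266 0.0107 0.055 ]
top red [325.3 184.3] 52 [320 182  12   5] [0.6295 0.0147 0.055 ]
scene blue [317.2 281.4] 26 [314 280   8   4] [0.612  0.0182 0.055 ]
scene blue [316.6 286.1] 11 [313 285   8   3] [0.6254 0.019  0.055 ]
scene orange [321.9 263.7] 44 [318 260   8  10] [0.5585 0.0211 0.055 ]
scene red [314.5 289.6] 37 [309 288  12   5] [0.636  0.0155 0.055 ]
scene red [311.7 292.8] 6 [310 292   5   2] [0.6462 0.01   0.055 ]
green [array([251.5, 209.2]), array([257.2, 213. ]), array([272.9, 223.1]), array([279.2, 227.8])] [array([251.5, 209.2]), array([257.2, 213. ]), array([272.8, 223.1]), array([279.2, 227.8])]
green [] []
yellow [] []
yellow [array([380. , 212.7])] [array([380. , 212.7])]
```

View pics/final.png

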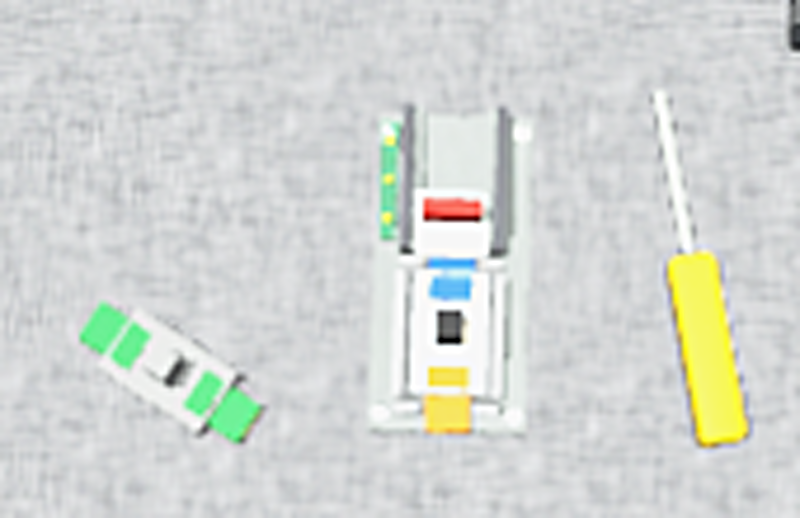

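The final view shows orange out front at (448,412), blue under the keeper plate at (452,263), and the red lug home at (452,209). The spare and driver are at the same pixels as before, and the gripper is clear.

```bash
python3 -c "
from station import robot; print(robot.sign_off())"
```

```text
the job is handed in; nothing more can be done
None
```

The adapter is turned round: the orange plug now faces out, the blue plug is under the keeper, and the keeper is fully home. I handed the job in at about 41.6 s, with the gripper empty and clear of everything.

- **Keeper:** I felt both hard stops, 16 N fully back and 9.5 N fully home. The travel between them was 30 mm, as specified.
- **Adapter:** It went back in with no side load on the way down and seated at the same tool height as before (TCP z = 13.0 mm). Before I released it, it pressed on the pocket floor with about 25 N.
- **Bystanders:** The spare and the screwdriver are at the same pixels as at the start. I did not re-measure the drive, graphics card, power brick or mug, but the arm never worked near them.

**What disagreed:** The real shut fingertips sit at least 22 mm higher than the reported TCP. Because of this, my first two keeper pushes, at TCP z = 40 and 33 mm, passed over the lug without touching it. I pushed again at 18 mm, and that moved it.

The camera estimates of the dock position also differed from the touch measurement by about 1 mm, which the pocket's clearance absorbed.

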